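Vacuum-pack the lemons and garlic

TASK

Put all the lemons and garlic bulbs lying on the worktop away in the glass vacuum box: take its lid off, lower them in gently without dropping them, and put the lid back on so that it sits properly in the mouth all round. Then draw the air out with three full strokes of the pump head on the lid, each right down to the stop and fully back up, and leave the box closed; leave the drinking glass and the small white canister where they stand.

Things in the scene. Friction and masses are not known exactly. Their poses are not given: they have to be found in the camera images.
- box: clear glass food storage box, open on top once the lid is off, standing loose on the worktop, 1.2 kg. Outside 190 mm (own x) by 246 mm (own y), at the rim 196 by 252 mm; 86 mm high; walls and floor 5 mm thick, so inside 180 by 236 mm, clear depth 81 mm. Origin at the centre of its underside, z up.
- lid_centre (a point): white lid of the box, 0.4 kg with its pump, on the box at the start; plate 200 (own x) x 256 (own y) x 12 mm. A plug under it, 12 mm deep, tapered 5 mm over its lowest 5 mm, fits the mouth with 3 mm play a side, either way round. The point is the centre of the plate's underside: 86 mm above the box's underside when seated, 12 mm up when the lid stands on the worktop on its plug
- pump_head (a point): grey push head of the vacuum pump in the middle of the lid: 36 (own x, as the lid's) x 70 (own y) x 22 mm, rounded. The point is its centre, 59 mm above the lid point when up, and moves with it; 22 mm of free gap lie between it and the round collar (72 mm wide) on the lid. The lid can be lifted by this head, pinched across its 36 mm
- pump (a joint): stroke of the pump head: 0 fully up, 0.022 m at the stop, head down on the collar. A spring pushes it back up: about 4 N to start it, 9.5 N at the stop.
- lemon_a_centre (a point): lemon, 83 mm long and 58 mm in diameter, 0.09 to 0.17 kg, lying on its side and free to roll; the point is its centre (29 mm above what it lies on), its x axis runs along its length. One of two alike lemons; absent (None) in some runs.
- lemon_b_centre (a point): lemon, 83 mm long and 58 mm in diameter, 0.09 to 0.17 kg, lying on its side and free to roll; the point is its centre (29 mm above what it lies on), its x axis runs along its length. One of two alike lemons; absent (None) in some runs.
- garlic_a_centre (a point): garlic bulb, a squat ball 54 mm across and 53 mm high with a short pointed neck, 0.03 kg; the point is its centre, half-way up (26 mm above what it stands on), its z axis points to the neck. One of two alike bulbs; absent (None) in some runs.
- garlic_b_centre (a point): garlic bulb, a squat ball 54 mm across and 53 mm high with a short pointed neck, 0.03 kg; the point is its centre, half-way up (26 mm above what it stands on), its z axis points to the neck. One of two alike bulbs; absent (None) in some runs.
- glass_centre (a point): clear drinking glass, 81 mm in diameter, 91 mm high, standing behind the box, a bystander; the point is on its axis 45 mm up
- canister_centre (a point): small white canister with a press-on lid, 61 mm in diameter, 61 mm high, in front of the sink, a bystander; the point is on its axis 30 mm up
Things that resemble listed ones, but are neither listed nor needed, are in the scene too. What is shaped like the part that bears lemon_b_centre but black or green is not meant. Leave any blue look-alike of the part that bears garlic_a_centre alone.

How it is judged:
By the outcome, as a careful person would: the job done as asked, in the order asked, and still so for the second after the job is handed in, with the robot touching nothing.
Of lemon_a, lemon_b, garlic_a, garlic_b only 2 to 4 are there at a start; the rules pass over those that are not, and their reading is None.
At some moment in a run one of garlic_a, garlic_b may be knocked a few centimetres aside while the robot is not near it.
It also fails if it takes over 210 s, if anything falls off the work surface, if the arm or the gripper's body presses on something with over 40 N, if the wrist force passes 120 N, or if a joint passes its speed limit or range.

ROBOT

A 6-joint arm with a two-finger parallel gripper is mounted at the origin on a cart in front of the work surface, level with it; the furniture and walls round the work are solid. World frame = base frame: x ahead of the robot, y to its left, z up, the work surface at z = 0. Lengths are in m, angles in rad, forces in N, time in s.
With the tool pointing down it reaches from about 0.3 to 0.95 m from the base axis. Payload 3.1 kg.
Tool frame: the origin (TCP) lies at the very end of the fingers, on their centre line; the grasp point (between the pads) lies 19 mm behind it; z points along the fingers, y is the line along which they close (so a half turn about z gives the same grasp; the last joint's range is limited). The gripper opens to 85 mm and grips with 20 to 120 N. Pads are 22 mm wide; open, the fingers measure 114 mm over their backs; the gripper's body (76 mm by 85 mm) begins 54 mm behind the grasp point. The pads swing forward as they close: fully open they stand 13 mm farther back than shut.
Start: joints at [1.264, 0.308, 1.634, -0, 1.2, -0.07], TCP at [0.147, 0.608, 0.2] pointing down, gripper open.
Joint ranges: [-3.06, 3.06], [-0.79, 1.96], [0.05, 2.63], [-1.19, 4.34], [0.05, 2.64], [-2.94, 2.94]. Speed limits (rad/s): [2.79, 2.79, 3.14, 3.14, 3.14, 3.14].

INTERFACE

Orientations are given as a unit quaternion [x, y, z, w].
In Python, from plant import * gives the robot as it stands.
- The arm moves only by the tool play_rows, never from a script. Its arguments are lists of equal length, an entry for each row: "translation": the shift along the world's x, y, z in m, a list of three; "roll": the turn about the world's z in degrees; "hand": the opening in per cent of the stroke, from 0 (shut) to 100 (fully open). In form: {"translation": [[dx, dy, dz], ...], "roll": [roll, ...], "hand": [hand, ...]}. A call has 1 to 12 rows; each row is the pose to reach, as a shift and turn from the pose commanded when the call began; what a row does not reach only later rows make up. A row lasts 1/10 s, in which the tool goes at most 50 mm and 8.59 degrees, less where a joint would pass 70% of its speed; a pose out of reach is approached as far as the arm can. A call with a gripper value outside its range is refused whole. The fingers move at their own pace and stop on an object; "grip_force" is the grip in N (left out, the last holds). Time passes only in rows, so rows that repeat a pose let the fingers close. It gives the time, the measured TCP pose, the force, the opening and the grip force at its end, in the units of the state.
- state(): the state, without advancing time (a new reading comes with each control period).
- capture(name): name is "scene" or "top"; returns the picture (480x640x3 uint8, blue, green, red); there is no depth.
- calibration(name): a dict with "intrinsics" (3x3 intrinsics, pixels), "cam_to_world" (4x4, takes a point from camera to world coordinates). Camera axes: x right, y down, z forward; pixel columns grow to the right and rows downward; lengths in m; the calibration is good to about 2 mm. A picture is of the moment at which its call begins. calibration takes no time and is no camera call.
- job_done(): hands the job in; it is judged then, once.
Trained networks look in the newest picture that a camera, given by its name, has taken for a name from the list of things; names that differ only in an ending like _2 or _b are one class to them, and where a whole thing is asked for, a point or a joint stands for the part that bears it (a point fixed in the world has none). Each returns a list of dicts, best first, with "conf" (0 to 1); they miss things now and then, are a little off and sometimes report something else, mostly with a low value. They report only what shows in the picture. A call takes as long as a camera call. They do not tell look-alikes from the thing itself.
- find_in(camera, query): "rect" ([centre column, centre row, width, height] in pixels, round what is visible of it).
- pinpoint(camera, query): "location" ([column, row] in pixels: a listed point, or the origin of a listed thing).
The state is a dict: "time_s": time; "qpos": joint angles; "joint_vel": joint speeds; "joint_torque": joint torques, N m; "tool_pos": TCP position; "eef_rot": TCP orientation; "ft_force": force on the tool from outside, world axes, zero at the start; "wrist_torque": the same for the moment, N m; "grip_width": finger opening in m; "gripper_force": force on a finger pad.
Only numpy, scipy, OpenCV 4.12 (cv2) and the standard library are available. Lean on these libraries where they do the work, as an engineer would, in place of code of your own. Each camera call takes 0.05 s, during which the arm holds its last target. There are 200 camera calls.

## Working session

There is one attempt and no reset: what is moved stays moved. The work goes in short steps, Python scripts to look and compute and a tool call to move; the robot and the scene stay as the last step left them, time stands still between calls to the robot, and variables do not carry over. Pictures are saved under pics/ and viewed, at most 19 in all, crops included, and the job is handed in when it is done.

Besides the shell and the picture viewer there is one more tool, called after ">>>" as name([rows], argument=value, ...), one row to a line, values as JSON. play_rows: Moves the arm, as the interface text tells. Its arguments: {"type":"object","properties":{"translation":{"type":"array"},"roll":{"type":"array"},"hand":{"type":"array"},"grip_force":{"type":"number"}},"required":["translation","roll","hand"]}

```bash
ls; mkdir -p pics
cat > h.py <<'E'
from plant import *
import numpy as np, cv2
def cal(c):
    d=calibration(c); return np.array(d["intrinsics"]),np.array(d["cam_to_world"])
def ray(c,p):
    K,T=cal(c); d=T[:3,:3]@np.linalg.solve(K,[p[0],p[1],1]); return T[:3,3],d/np.linalg.norm(d)
def atz(c,p,z):
    o,d=ray(c,p); return o+d*(z-o[2])/d[2]
def tri(p1,p2):
    o1,d1=ray("scene",p1);o2,d2=ray("top",p2)
    s=np.linalg.lstsq(np.c_[d1,-d2],o2-o1,rcond=None)[0]
    a,b=o1+s[0]*d1,o2+s[1]*d2
    return (a+b)/2,np.linalg.norm(a-b)
def proj(c,P):
    K,T=cal(c); q=np.linalg.inv(T)@np.r_[P,1]; q=K@q[:3]; return q[:2]/q[2]
np.set_printoptions(precision=4,suppress=True)
E
python3 - <<'E'
from h import *
s=state();print(s)
for c in("scene","top"):
    cv2.imwrite(f"pics/{c}0.png",capture(c)); print(c,cal(c)[1])
    for q in("box","lid_centre","pump_head","lemon_a_centre","garlic_a_centre","glass_centre","canister_centre"):
        for r in pinpoint(c,q): print(c,q,np.array(r["location"]).round(1),round(r["conf"],2),atz(c,r["location"],{"l":.029,"g":.026}.get(q[0],0.1)))
E
```

```text
pics
{'time_s': 0.0, 'qpos': array([ 1.2643,  0.309 ,  1.6352,  0.    ,  1.1997, -0.0697]), 'joint_vel': array([ 0.0002,  0.0015, -0.0008,  0.0004,  0.0019,  0.0008]), 'joint_torque': array([ -0.0001, -41.5255, -27.6663,  -0.0001,   0.0103,  -0.    ]), 'tool_pos': array([0.1464, 0.6067, 0.1984]), 'eef_rot': array([ 0.1181,  0.993 , -0.0012, -0.0002]), 'ft_force': array([-0.0722, -0.4903,  0.1925]), 'wrist_torque': array([0.0141, 0.0454, 0.0189]), 'gripper_force': 0.0, 'grip_width': 0.08500246650189695}
scene [[-0.9335  0.1968 -0.2997  0.8613]
 [ 0.3583  0.4832 -0.7988  0.9453]
 [-0.0124 -0.8531 -0.5216  0.8047]
 [ 0.      0.      0.      1.    ]]
scene box [257.3 274.8] 0.65 [ 0.6698 -0.0162  0.1   ]
scene lid_centre [256.6 254.4] 0.87 [ 0.6244 -0.222   0.029 ]
scene pump_head [255.3 233.7] 0.54 [ 0.6201 -0.2321  0.1   ]
scene garlic_a_centre [309.8 238.8] 0.45 [ 0.4305 -0.2522  0.026 ]
scene garlic_a_centre [317.4 250.7] 0.44 [ 0.4335 -0.1731  0.026 ]
scene canister_centre [375.1 311.9] 0.76 [0.4434 0.2384 0.1   ]
top [[ 0.1257 -0.8075  0.5762 -0.4456]
 [-0.992  -0.1082  0.0649 -0.2192]
 [ 0.01   -0.5798 -0.8147  1.4217]
 [ 0.      0.      0.      1.    ]]
top box [215.2 264.6] 0.72 [0.366  0.1455 0.1   ]
top box [334.2 221.5] 0.69 [ 0.5615 -0.1698  0.1   ]
top lid_centre [334.8 202.1] 0.68 [ 0.6937 -0.161   0.029 ]
top pump_head [331.1 190.9] 0.63 [ 0.6785 -0.148   0.1   ]
top pump_head [333.3 206.5] 0.61 [ 0.6179 -0.1612  0.1   ]
top garlic_a_centre [324.7 268. ] 0.55 [ 0.4424 -0.1571  0.026 ]
top garlic_a_centre [361.6 275.6] 0.47 [ 0.4305 -0.2673  0.026 ]
top glass_centre [319.7 178.3] 0.59 [ 0.7908 -0.1007  0.026 ]
top canister_centre [215.6 263.8] 0.8 [0.3687 0.145  0.1   ]
```

View pics/scene0.png

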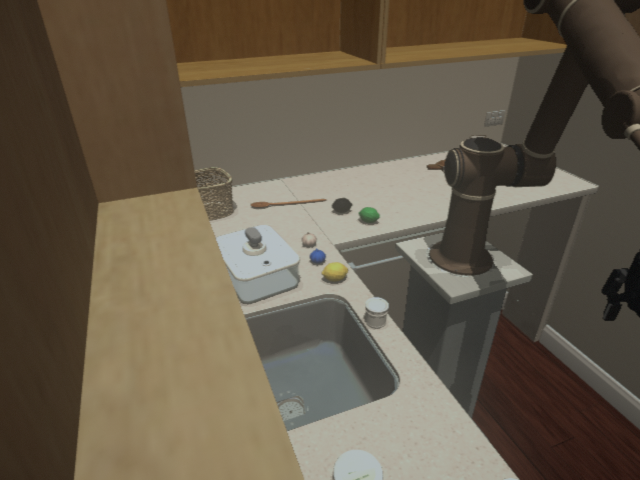

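View pics/top0.png

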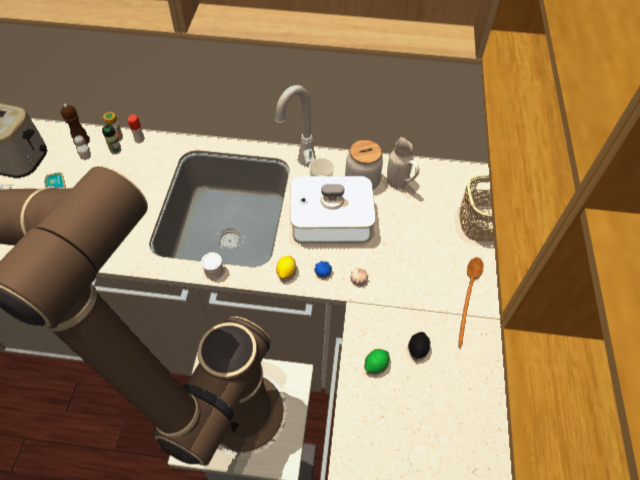

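Scene: box with white lid around (256,260), one white garlic (309,239), a blue look-alike (318,257), yellow lemon (335,271), green and black look-alikes, canister (376,312). Top: lid (333,202), garlic (360,275), lemon (286,267), blue (323,269), glass behind the lid (320,168). So there is one lemon and one garlic. Next I measure these.

Run:
```python
from h import *
A=cv2.imread("pics/scene0.png");B=cv2.imread("pics/top0.png")
m={}
for n,im,c0 in(("scene",A,(335,271)),("top",B,(286,267))):
    hsv=cv2.cvtColor(im,cv2.COLOR_BGR2HSV)
    k=cv2.inRange(hsv,(20,120,60),(35,255,255)); z=np.zeros_like(k); cv2.circle(z,c0,22,255,-1); k&=z
    ys,xs=np.nonzero(k); m[n]=(xs.mean(),ys.mean()); print(n,m[n],len(xs), cv2.minAreaRect(np.c_[xs,ys].astype(np.float32)))
    if n=="top":
        P=np.array([atz("top",(x,y),.029)[:2] for x,y in zip(xs,ys)]); w,v=np.linalg.eigh(np.cov(P.T)); print("axis",v[:,1],np.degrees(np.arctan2(v[1,1],v[0,1])),4*np.sqrt(w),P.mean(0))
print("lemon",tri(m["scene"],m["top"]))
print("garlic",tri((309.8,238.8),(360.5,275.6)))
print("lid",tri((256.6,254.4),(334.8,202.1)),"head",tri((254,236),(331.1,190.9)))
for c in("scene","top"):
  for q in("glass_centre","canister_centre","pump_head","box","garlic_a_centre","lemon_a_centre"):
    print(c,q,[(np.round(r["rect"],0),round(r["conf"],2)) for r in find_in(c,q)])
a=cv2.resize(A[190:310,190:350],None,fx=5,fy=5,interpolation=cv2.INTER_CUBIC);b=cv2.resize(B[140:290,270:470],None,fx=4,fy=4,interpolation=cv2.INTER_CUBIC)
cv2.imwrite("pics/a.png",a);cv2.imwrite("pics/b.png",b)
```

```text
scene (np.float64(334.4866310160428), np.float64(270.8770053475936)) 187 ((334.5, 270.5), (11.0, 23.0), 90.0)
top (np.float64(285.5890410958904), np.float64(266.84109589041094)) 365 ((285.5, 267.0), (22.0, 19.0), 90.0)
axis [-0.9998  0.0183] 178.9506787813406 [0.0583 0.0825] [ 0.4294 -0.0422]
lemon (array([ 0.4286, -0.0426,  0.0305]), np.float64(0.0005992572758340063))
garlic (array([ 0.4296, -0.2625,  0.0218]), np.float64(0.006210099914826976))
lid (array([ 0.6439, -0.159 ,  0.0782]), np.float64(0.01700763558117953)) head (array([ 0.6417, -0.1501,  0.1426]), np.float64(0.0009006531350545418))
scene glass_centre []
scene canister_centre [(array([374., 311.,  22.,  32.]), 0.85)]
scene pump_head [(array([253., 235.,  13.,  19.]), 0.67)]
scene box [(array([264., 288.,  68.,  42.]), 0.86)]
scene garlic_a_centre [(array([318., 256.,  15.,  17.]), 0.58), (array([308., 240.,  17.,  12.]), 0.44)]
scene lemon_a_centre []
top glass_centre [(array([320., 167.,  24.,  16.]), 0.87)]
top canister_centre [(array([213., 266.,  23.,  28.]), 0.91)]
top pump_head [(array([332., 191.,  27.,  14.]), 0.65)]
top box [(array([333., 236.,  84.,  19.]), 0.79)]
top garlic_a_centre [(array([360., 279.,  15.,  16.]), 0.78), (array([322., 270.,  14.,  18.]), 0.75), (array([321., 167.,  28.,  16.]), 0.72), (array([332., 237.,  80.,  18.]), 0.57)]
top lemon_a_centre []
```

View pics/a.png

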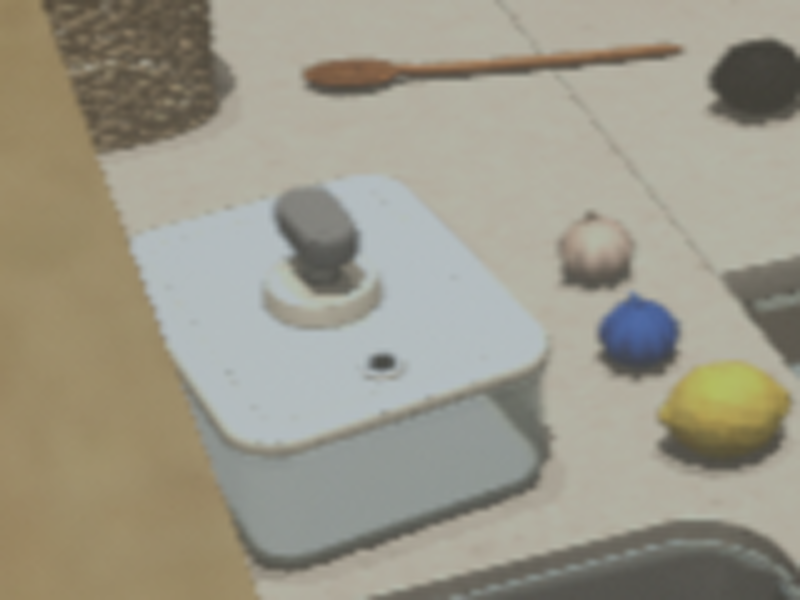

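View pics/b.png

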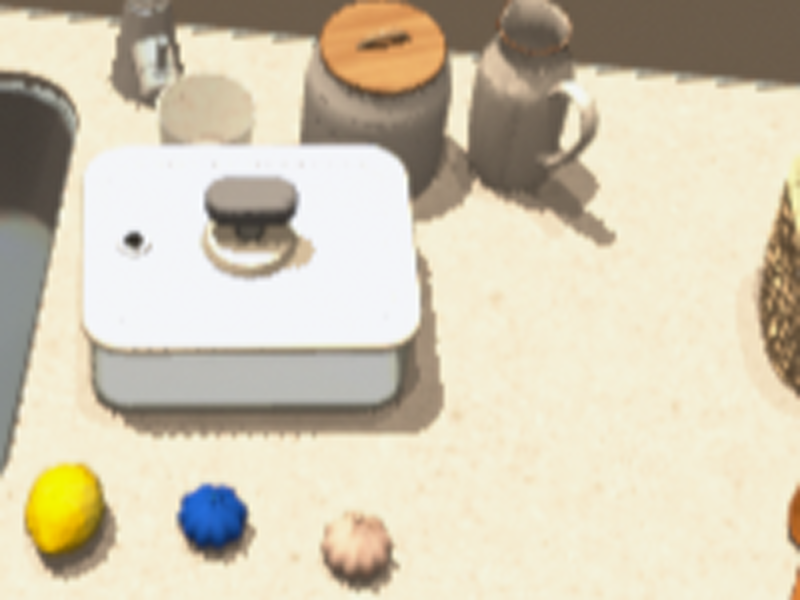

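The crops show the lid nearly square to the world, with its long side along y, and the head and valve clear of it. The garlic is at scene (309,240) and top (359,276), and the area right of the box (top ~(430,230)) is free. Next I fit the lid pose and pick a parking spot.

```bash
cat >> h.py <<'E'
from scipy.optimize import minimize
def rr(x,y,a,z,sx,sy,r=.02):
    P=[]
    for i,(u,v) in enumerate(((1,1),(-1,1),(-1,-1),(1,-1))):
        for t in np.linspace(0,np.pi/2,5)+i*np.pi/2: P.append((u*(sx/2-r)+r*np.cos(t),v*(sy/2-r)+r*np.sin(t)))
    P=np.array(P);c,s=np.cos(a),np.sin(a)
    return np.c_[x+c*P[:,0]-s*P[:,1],y+s*P[:,0]+c*P[:,1],np.full(len(P),z)]
def fit(masks,x0,zs,sx=.2,sy=.256,free=3):
    def cost(p):
        t=0
        for c,m in masks.items():
            q=np.array([proj(c,P) for P in rr(p[0],p[1],p[2],zs if free==3 else p[3],sx,sy)])
            k=np.zeros(m.shape,np.uint8); cv2.fillPoly(k,[np.round(q*16).astype(np.int32)],255,cv2.LINE_AA,4)
            t+=np.abs(k.astype(float)-m).sum()/255
        return t
    x0=list(x0)+([zs] if free==4 else [])
    S=np.array([x0]+[[v+(d if i==j else 0) for j,v in enumerate(x0)] for i,d in enumerate([.02,.02,.08,.02][:len(x0)])])
    return minimize(cost,x0,method="Nelder-Mead",options=dict(initial_simplex=S,xatol=1e-4,fatol=.2))
E
python3 - <<'E'
from h import *
B=cv2.imread("pics/top0.png");A=cv2.imread("pics/scene0.png")
def white(im,box,t,sat):
    h=cv2.cvtColor(im,cv2.COLOR_BGR2HSV); k=((h[...,2]>t)&(im[...,0].astype(int)>=im[...,2]-2)).astype(np.uint8)*255
    z=np.zeros_like(k);z[box[1]:box[3],box[0]:box[2]]=255;k&=z
    cs,_=cv2.findContours(k,0,2);c=max(cs,key=cv2.contourArea);o=np.zeros_like(k);cv2.drawContours(o,[cv2.convexHull(c)],-1,255,-1);return o
print(A[250,240],A[210,300],B[215,310],B[235,330],B[215,390])
mt=white(B,(285,170,380,232),225,40);ms=white(A,(210,215,305,290),165,40)
print((mt>0).sum(),cv2.boundingRect(mt),(ms>0).sum(),cv2.boundingRect(ms))
for free in(3,4):
  r=fit({"top":mt},(.64,-.155,0),.098,free=free);print("top",free,r.x,np.degrees(r.x[2]),r.fun)
r=fit({"top":mt,"scene":ms},(.64,-.155,0),.098,free=4);print("both",r.x,r.fun)
print("garlic",tri((309.2,240.4),(359.2,276.5)))
print("headctr",tri(((316/5+190),(226/5+190)),(251/4+270,200/4+140)))
for n,p in dict(basketL=(462,205),basketB=(470,235),spoonT=(475,268),spoonE=(461,345),edge=(345,300),jug=(398,187),jar=(365,185),freeC=(425,230)).items(): print(n,atz("top",p,0))
E
```

```text
[191 189 180] [162 176 179] [249 246 244] [182 187 187] [207 234 245]
3958 (291, 177, 84, 49) 2976 (216, 225, 83, 54)
top 3 [ 0.6455 -0.1531  0.1471] 8.426074153635495 377.3450980392157Traceback (most recent call last):
  File "<stdin>", line 11, in <module>
  File "h.py", line 34, in fit
    return minimize(cost,x0,method="Nelder-Mead",options=dict(initial_simplex=S,xatol=1e-4,fatol=.2))
    res = _minimize_neldermead(fun, x0, args, callback, bounds=bounds,
                               **options)
    fxcc = func(xcc)
    fx = function(np.copy(x), *(wrapper_args + args))
  File "h.py", line 28, in cost
    q=np.array([proj(c,P) for P in rr(p[0],p[1],p[2],zs if free==3 else p[3],sx,sy)])
                ~~~~^^^^^
  File "h.py", line 15, in proj
    K,T=cal(c); q=np.linalg.inv(T)@np.r_[P,1]; q=K@q[:3]; return q[:2]/q[2]
        ~~~^^^
  File "h.py", line 4, in cal
    d=calibration(c); return np.array(d["intrinsics"]),np.array(d["cam_to_world"])
ValueError: time passes only in moves, steps and waits
```

```bash
python3 - <<'E'
s=open("h.py").read()
s=s.replace('def cal(c):\n','_C={}\ndef cal(c):\n    if c not in _C: _C[c]=_cal(c)\n    return _C[c]\ndef _cal(c):\n',1)
s=s.replace('for P in rr(p[0],p[1],p[2],zs if free==3 else p[3],sx,sy)])','for dz in(0,-.012) for P in rr(p[0],p[1],p[2],(zs if free==3 else p[3])+dz,sx,sy)])')
s=s.replace('[np.round(q*16).astype(np.int32)]','[cv2.convexHull(np.round(q*16).astype(np.int32))]')
open("h.py","w").write(s)
E
python3 - <<'E'
from h import *
B=cv2.imread("pics/top0.png");A=cv2.imread("pics/scene0.png")
def white(im,box,t):
    k=((im.max(2)>t)&(im[...,0].astype(int)>=im[...,2].astype(int)-2)).astype(np.uint8)*255
    z=np.zeros_like(k);z[box[1]:box[3],box[0]:box[2]]=255;k&=z
    cs,_=cv2.findContours(k,0,2);c=max(cs,key=cv2.contourArea);o=np.zeros_like(k);cv2.drawContours(o,[cv2.convexHull(c)],-1,255,-1);return o
mt=white(B,(285,170,380,232),215)
print((mt>0).sum(),cv2.boundingRect(mt))
for free in(3,4):
  r=fit({"top":mt},(.64,-.155,0),.098,free=free);print("top",free,r.x,np.degrees(r.x[2]),r.fun)
r=fit({"top":mt},(.64,-.155,0),.098)
for n,im in(("top",B),("scene",A)):
  for z in(.098,.086):
    q=np.array([proj(n,P) for P in rr(*r.x,z,.2,.256)]);cv2.polylines(im,[np.round(q*16).astype(np.int32)],True,(0,0,255),1,cv2.LINE_AA,4)
cv2.imwrite("pics/fit.png",np.hstack([cv2.resize(B[160:260,280:400],(400,333)),cv2.resize(A[200:300,200:320],(400,333))]))
print("garlic",tri((309.2,240.4),(359.2,276.5)))
print("headctr",tri(((316/5+190),(226/5+190)),(251/4+270,200/4+140)))
for n,p in dict(basketL=(462,205),basketB=(470,235),spoonT=(475,268),spoonE=(461,345),edge=(345,300),jug=(398,187),jar=(365,185),freeC=(425,230)).items(): print(n,atz("top",p,0))
E
```

```text
3958 (291, 177, 84, 49)
top 3 [ 0.6527 -0.1537  0.0965] 5.531039528085496 546.3019607843137
top 4 [ 0.6795 -0.1512  0.1727  0.0626] 9.897239130385907 360.62745098039215
garlic (array([ 0.4313, -0.2601,  0.0161]), np.float64(0.0028029984525111563))
headctr (array([ 0.6437, -0.1543,  0.144 ]), np.float64(0.002628945244310653))
basketL [ 0.761  -0.5741  0.    ]
basketB [ 0.6416 -0.5957  0.    ]
spoonT [ 0.5189 -0.6062  0.    ]
spoonE [ 0.2587 -0.5572  0.    ]
edge [ 0.3576 -0.2267  0.    ]
jug [ 0.8106 -0.3631  0.    ]
jar [ 0.8046 -0.2527  0.    ]
freeC [ 0.6424 -0.4547  0.    ]
```

View pics/fit.png

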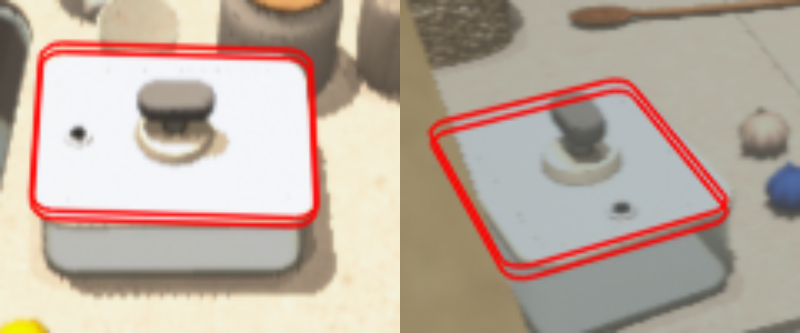

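The overlay outline is a bit larger than the plate and slightly too turned. I refine it by fitting edge lines.

```bash
cat >> h.py <<'E'
def edge(im,fixed,lo,hi,axis):
    g=cv2.GaussianBlur(im.astype(np.float32).min(2),(0,0),.8);out=[]
    for f in fixed:
        v=g[lo:hi,f] if axis==0 else g[f,lo:hi]
        d=np.abs(np.diff(v));i=int(d.argmax());
        w=d[max(i-1,0):i+2];k=np.arange(max(i-1,0),max(i-1,0)+len(w));p=lo+.5+(w*k).sum()/w.sum()
        out.append((f,p) if axis==0 else (p,f))
    return np.array(out)
def line(c,pts,z):
    P=np.array([atz(c,p,z)[:2] for p in pts])
    for _ in range(3):
        m=np.median(P,0);u,s,v=np.linalg.svd(P-P.mean(0));n=v[1];e=np.abs((P-P.mean(0))@n);P=P[e<=max(.003,2*np.median(e))]
    d=v[0];return P.mean(0),np.degrees(np.arctan2(d[1],d[0]))%180,e.max(),len(P)
E
python3 - <<'E'
from h import *
B=cv2.imread("pics/top0.png")
for n,(f,lo,hi,ax,z) in dict(front=(range(300,366),222,232,0,.086),back=(range(298,368),172,182,0,.098),left=(range(186,222),286,297,1,.095),right=(range(186,222),368,381,1,.095)).items():
    e=edge(B,f,lo,hi,ax);print(n,e[0],e[len(e)//2],e[-1],line("top",e,z))
print(B[170:184:1,335].min(1),B[220:234,335].min(1))
E
```

```text
front [300.     226.3369] [333.     226.2134] [365.     225.6815] (array([ 0.5542, -0.1661]), np.float64(98.51028100058245), np.float64(0.0007268064355914039), 66)
back [298.     176.4866] [333.     175.5818] [367.     177.5473] (array([ 0.7434, -0.144 ]), np.float64(97.63965279690264), np.float64(0.002808650805358169), 65)
left [286.7493 186.    ] [290.5349 204.    ] [291.3214 221.    ] (array([ 0.603 , -0.0327]), np.float64(8.668420656062779), np.float64(0.0019626286875942182), 29)
right [371.5932 186.    ] [373.3281 204.    ] [373.652 221.   ] (array([ 0.6524, -0.2804]), np.float64(8.044051051839318), np.float64(0.0014916506451124808), 35)
[210 210 211 211 208 209 232 244 244 244 243 243 243 232] [244 244 244 244 244 243 211 126 136 176 181 182 182 182]
```

>>> play_rows([
  [0.016,-0.04,0.006],
  [0.033,-0.083,0.012],
  [0.05,-0.125,0.018],
  [0.066,-0.166,0.024],
  [0.083,-0.208,0.03],
  [0.1,-0.25,0.036],
  [0.116,-0.29,0.042],
  [0.133,-0.333,0.048],
  [0.15,-0.375,0.054],
  [0.166,-0.416,0.06],
  [0.183,-0.458,0.066],
  [0.2,-0.5,0.07],
], roll=[-6,-12,-18,-24,-30,-36,-42,-48,-54,-60,-64,-68], hand=[100,100,100,100,100,100,100,100,100,100,100,100], grip_force=60)

```text
time_s: 2.6
tool_pos: [0.3473, 0.106, 0.2706]
eef_rot: [0.654, 0.756, 0.001, 0.001]
ft_force: [1.5, 0.1, -0.3]
grip_width: 0.0859
gripper_force: 0.0
```

>>> play_rows([
  [0.018,-0.04,0],
  [0.036,-0.08,0],
  [0.054,-0.12,0],
  [0.075,-0.16,0],
  [0.1,-0.2,0],
  [0.13,-0.23,0],
  [0.165,-0.25,0],
  [0.2,-0.26,0],
  [0.235,-0.26,-0.01],
  [0.27,-0.26,-0.02],
  [0.298,-0.26,-0.03],
  [0.298,-0.26,-0.03],
], roll=[0,0,0,0,0,0,0,0,0,0,0,0], hand=[100,100,100,100,100,100,100,100,100,100,100,100])

```text
time_s: 3.8
tool_pos: [0.6463, -0.152, 0.2366]
eef_rot: [0.653, 0.757, -0.0, -0.001]
ft_force: [-0.7, 0.2, 1.0]
grip_width: 0.0853
gripper_force: 0.0
```

Run:
```python
from h import *
print(state()["tool_pos"])
B=capture("top");A=capture("scene")
cv2.imwrite("pics/c1.png",np.hstack([cv2.resize(B[120:260,260:400],(400,400)),cv2.resize(A[170:300,180:310],(400,400))]))
```

```text
[ 0.6463 -0.152   0.2366]
```

View pics/c1.png

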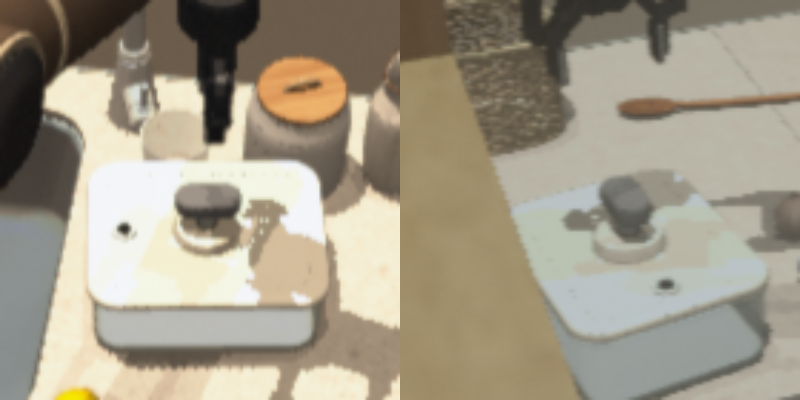

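The open fingers straddle the head, which is at crop (208,205) in the top view. I descend and pinch.

>>> play_rows([
  [0,-0.001,-0.02],
  [0,-0.001,-0.04],
  [0,-0.001,-0.06],
  [0,-0.001,-0.08],
  [0,-0.001,-0.1],
  [0,-0.001,-0.113],
  [0,-0.001,-0.113],
  [0,-0.001,-0.113],
  [0,-0.001,-0.113],
  [0,-0.001,-0.113],
  [0,-0.001,-0.113],
  [0,-0.001,-0.113],
], roll=[0,0,0,0,0,0,0,0,0,0,0,0], hand=[100,100,100,100,100,100,80,65,50,40,25,20])

```text
time_s: 5.1
tool_pos: [0.645, -0.1535, 0.1272]
eef_rot: [0.653, 0.757, 0.0, 0.0]
ft_force: [-0.9, -0.1, -0.3]
grip_width: 0.0167
gripper_force: 0.0
```

>>> play_rows([
  [0,0,0],
  [0,0,0],
  [0,0,0],
  [0,0,0],
  [0,0,0.003],
  [0,0,0.006],
  [0,0,0.01],
  [0,0,0.015],
  [0,0,0.02],
  [0,0,0.025],
  [0,0,0.03],
  [0,0,0.03],
], roll=[0,0,0,0,0,0,0,0,0,0,0,0], hand=[15,10,10,10,10,10,10,10,10,10,10,10])

```text
time_s: 6.3
tool_pos: [0.6454, -0.1537, 0.158]
eef_rot: [0.653, 0.757, 0.0, 0.001]
ft_force: [-0.3, 0.3, -0.1]
grip_width: 0.0083
gripper_force: 0.0
```

Run:
```python
from h import *
print(state()["tool_pos"])
B=capture("top");A=capture("scene")
for c in("scene","top"):print(c,proj(c,np.array([.6454,-.1537,.158])))
cv2.imwrite("pics/c2.png",np.hstack([cv2.resize(B[120:260,260:400],(400,400),interpolation=2),cv2.resize(A[170:300,180:310],(400,400),interpolation=2)]))
```

```text
[ 0.6454 -0.1537  0.158 ]
scene [251.9033 231.0688]
top [332.5315 186.8522]
```

View pics/c2.png

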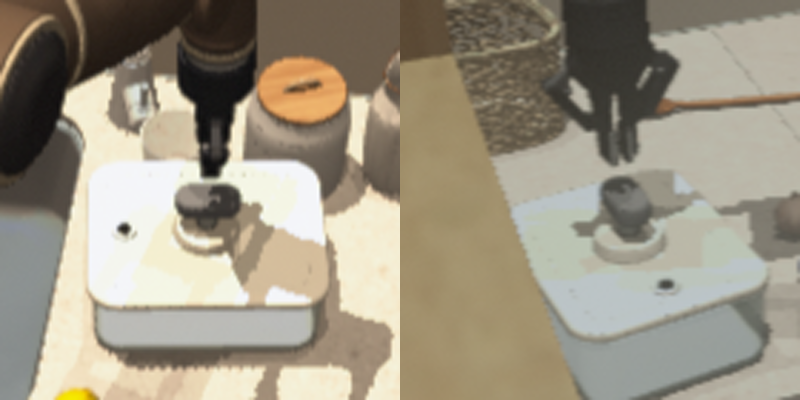

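Run:
```python
from h import *
s=.325;t=.35
def S(x,y):return(180+(x-400)*s,170+y*s)
def T(x,y):return(260+x*t,120+y*t)
print("tip",tri(S(617,162),T(210,177)),"headtop",tri(S(624,188),T(208,190)),"headc",tri(S(626,205),T(208,203)))
print("collar",tri(S(629,238),T(208,230)),"valve",tri(S(667,286),T(124,228)))
for z in(.098,):print(atz("scene",S(667,286),z),atz("top",T(124,228),z))
print(state()["tool_pos"], state()["qpos"])
```

```text
tip (array([ 0.6449, -0.1566,  0.1834]), np.float64(0.003734920947924378)) headtop (array([ 0.6441, -0.1536,  0.1588]), np.float64(0.0034850383224146802)) headc (array([ 0.6435, -0.1546,  0.1391]), np.float64(0.0031172125801568673))
collar (array([ 0.6421, -0.1572,  0.0986]), np.float64(9.242179468762055e-05)) valve (array([ 0.6309, -0.0667,  0.0982]), np.float64(0.004298062221974115))
[ 0.6297 -0.0643  0.098 ] [ 0.6334 -0.0677  0.098 ]
[ 0.6447 -0.1535  0.1569] [-0.2994  0.4185  1.574  -0.      1.1487 -0.4465]
```

The tips triangulate to z≈0.183 while the TCP reads 0.158. So the tips closed over the rounded top of the head, and the true tip is about 25 mm above the reading. I open, go about 30 mm lower than before while watching the force, then pinch.

>>> play_rows([
  [0,0,0.01],
  [0,0,0.01],
  [0,0,0.01],
  [0,0,0.01],
  [0,0,0.01],
  [0,0,0.01],
  [0,0,0.0],
  [0,0,-0.015],
  [0,0,-0.03],
  [0,0,-0.04],
  [0,0,-0.05],
  [0,0,-0.05],
], roll=[0,0,0,0,0,0,0,0,0,0,0,0], hand=[100,100,100,100,100,100,100,100,100,100,100,100])

```text
time_s: 7.6
tool_pos: [0.6429, -0.1529, 0.1039]
eef_rot: [0.653, 0.757, -0.001, -0.002]
ft_force: [-0.7, 0.2, -0.0]
grip_width: 0.0852
gripper_force: 0.0
```

Run:
```python
from h import *
s=state();print(s["tool_pos"],s["ft_force"],s["grip_width"])
B=capture("top");A=capture("scene")
cv2.imwrite("pics/c3.png",np.hstack([cv2.resize(B[140:240,280:380],(400,400),interpolation=2),cv2.resize(A[190:290,200:300],(400,400),interpolation=2)]))
```

```text
[ 0.6429 -0.1529  0.1039] [-0.6665  0.2419 -0.014 ] 0.08520400913529422
```

View pics/c3.png

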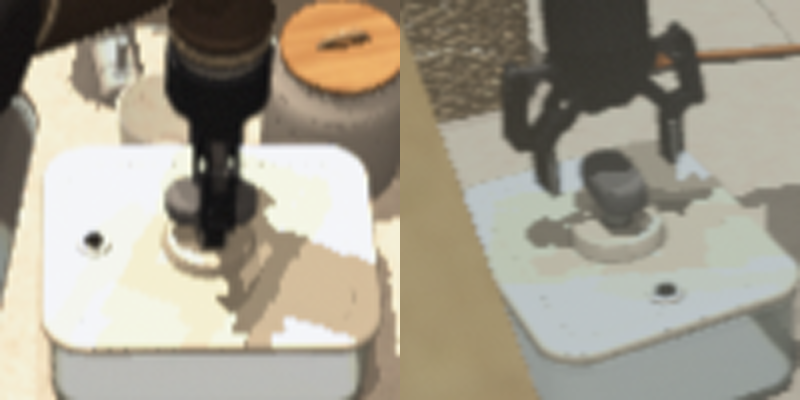

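The fingers straddle the head in both views, with tips at about mid-head height. I go 8 mm lower and close.

>>> play_rows([
  [0.001,0,-0.004],
  [0.001,0,-0.008],
  [0.001,0,-0.008],
  [0.001,0,-0.008],
  [0.001,0,-0.008],
  [0.001,0,-0.008],
  [0.001,0,-0.008],
  [0.001,0,-0.008],
  [0.001,0,-0.008],
  [0.001,0,-0.008],
  [0.001,0,-0.008],
  [0.001,0,-0.008],
], roll=[0,0,0,0,0,0,0,0,0,0,0,0], hand=[100,100,80,65,50,40,30,25,25,25,25,25])

```text
time_s: 8.9
tool_pos: [0.6452, -0.1535, 0.0986]
eef_rot: [0.653, 0.757, -0.0, -0.0]
ft_force: [-4.2, 0.0, 4.4]
grip_width: 0.0348
gripper_force: 61.4
```

>>> play_rows([
  [0,0,0.003],
  [0,0,0.008],
  [0,0,0.015],
  [0,0,0.025],
  [0,0,0.04],
  [0,0,0.055],
  [0,0,0.07],
  [0,0,0.08],
  [0,0,0.09],
  [0,0,0.1],
  [0,0,0.1],
  [0,0,0.1],
], roll=[0,0,0,0,0,0,0,0,0,0,0,0], hand=[25,25,25,25,25,25,25,25,25,25,25,25])

```text
time_s: 10.1
tool_pos: [0.6456, -0.1534, 0.1987]
eef_rot: [0.653, 0.757, 0.0, 0.0]
ft_force: [0.4, -0.7, -4.2]
grip_width: 0.0352
gripper_force: 60.9
```

Run:
```python
from h import *
s=state();print(s["tool_pos"],s["ft_force"],s["grip_width"],s["wrist_torque"])
B=capture("top");A=capture("scene")
cv2.imwrite("pics/c4.png",np.hstack([cv2.resize(B[130:250,270:390],(400,400),interpolation=2),cv2.resize(A[160:300,180:320],(400,400),interpolation=2)]))
```

```text
[ 0.6456 -0.1534  0.1987] [ 0.4467 -0.704  -4.2242] 0.03521247942164189 [0.0231 0.048  0.0257]
```

View pics/c4.png

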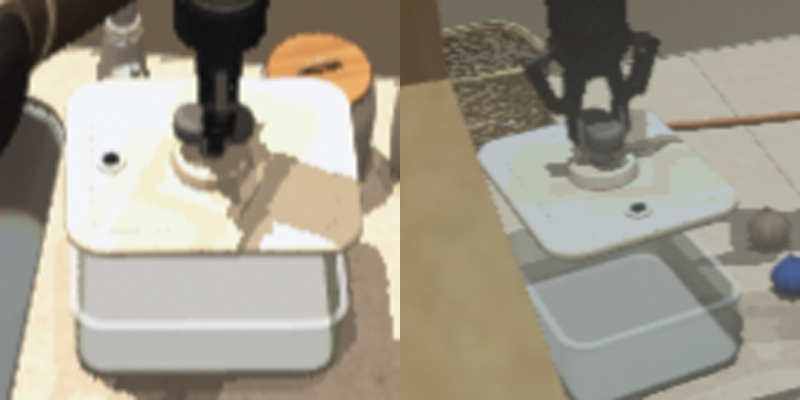

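The lid hangs level in the jaws, clear of the box, with a weight of 4.2 N. I carry it to the right side.

>>> play_rows([
  [0,-0.015,0],
  [-0.002,-0.04,0],
  [-0.004,-0.07,0],
  [-0.006,-0.1,0],
  [-0.008,-0.135,0],
  [-0.01,-0.17,0],
  [-0.012,-0.205,0],
  [-0.014,-0.235,0],
  [-0.015,-0.26,0],
  [-0.015,-0.275,0],
  [-0.015,-0.282,0],
  [-0.015,-0.282,0],
], roll=[0,0,0,0,0,0,0,0,0,0,0,0], hand=[25,25,25,25,25,25,25,25,25,25,25,25])

```text
time_s: 11.4
tool_pos: [0.6302, -0.4361, 0.1979]
eef_rot: [0.654, 0.757, 0.0, -0.001]
ft_force: [0.2, 0.5, -4.5]
grip_width: 0.035
gripper_force: 60.8
```

>>> play_rows([
  [0,0,-0.015],
  [0,0,-0.035],
  [0,0,-0.055],
  [0,0,-0.075],
  [0,0,-0.095],
  [0,0,-0.115],
  [0,0,-0.13],
  [0,0,-0.145],
  [0,0,-0.157],
  [0,0,-0.165],
  [0,0,-0.169],
  [0,0,-0.169],
], roll=[0,0,0,0,0,0,0,0,0,0,0,0], hand=[25,25,25,25,25,25,25,25,25,25,25,25])

```text
time_s: 12.6
tool_pos: [0.6305, -0.4354, 0.0293]
eef_rot: [0.653, 0.757, -0.0, -0.0]
ft_force: [0.1, 0.2, -2.2]
grip_width: 0.0352
gripper_force: 60.7
```

>>> play_rows([
  [0,0,-0.001],
  [0,0,-0.002],
  [0,0,-0.003],
  [0,0,-0.004],
  [0,0,-0.005],
  [0,0,-0.005],
], roll=[0,0,0,0,0,0], hand=[25,25,25,25,25,25])

```text
time_s: 13.2
tool_pos: [0.6312, -0.4356, 0.0253]
eef_rot: [0.653, 0.757, 0.0, 0.001]
ft_force: [0.2, 1.8, -1.4]
grip_width: 0.0348
gripper_force: 61.0
```

>>> play_rows([
  [0,0,-0.001],
  [0,0,-0.002],
  [0,0,-0.002],
  [0,0,-0.002],
], roll=[0,0,0,0], hand=[25,25,25,25])

```text
time_s: 13.6
tool_pos: [0.6312, -0.4356, 0.0236]
eef_rot: [0.653, 0.757, 0.0, 0.001]
ft_force: [-0.7, 2.4, 4.8]
grip_width: 0.0351
gripper_force: 61.6
```

>>> play_rows([
  [0,0,0.001],
  [0,0,0.001],
  [0,0,0.001],
  [0,0,0.001],
  [0,0,0.001],
  [0,0,0.001],
  [0,0,0.001],
  [0,0,0.03],
  [0,0,0.06],
  [0,0,0.1],
  [0,0,0.14],
  [0,0,0.15],
], roll=[0,0,0,0,0,0,0,0,0,0,0,0], hand=[45,60,80,100,100,100,100,100,100,100,100,100])

```text
time_s: 14.8
tool_pos: [0.6339, -0.4379, 0.1803]
eef_rot: [0.653, 0.757, 0.0, 0.006]
ft_force: [0.3, -1.3, 1.2]
grip_width: 0.0853
gripper_force: 0.0
```

Run:
```python
from h import *
B=capture("top");A=capture("scene");cv2.imwrite("pics/t5.png",B);cv2.imwrite("pics/s5.png",A)
print([(r["location"],r["conf"]) for r in pinpoint("top","garlic_a_centre")],[(r["location"],r["conf"]) for r in pinpoint("scene","garlic_a_centre")])
cv2.imwrite("pics/c5.png",np.hstack([cv2.resize(B[140:300,270:480],(420,320),interpolation=2),cv2.resize(A[190:300,190:350],(380,261),interpolation=2)[:261] if 0 else cv2.copyMakeBorder(cv2.resize(A[190:300,190:350],(380,261),interpolation=2),0,59,0,0,0)]))
```

```text
[([326.3, 269.1], 0.74), ([357.5, 275.7], 0.64)] [([316.6, 253.0], 0.6)]
```

View pics/c5.png

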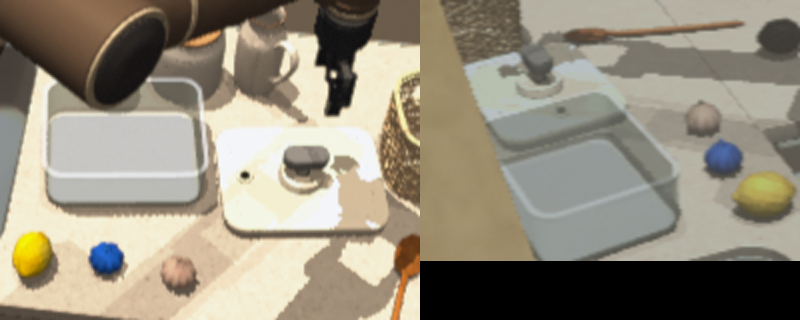

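The lid is parked level at crop (303,180). The garlic is unmoved at top (359.5,275.5) and scene (309,240), giving about (0.431,-0.260). The arm goes above it.

>>> play_rows([
  [-0.02,0.02,0],
  [-0.04,0.04,0],
  [-0.07,0.065,0],
  [-0.1,0.09,0],
  [-0.13,0.115,-0.01],
  [-0.16,0.14,-0.03],
  [-0.185,0.16,-0.055],
  [-0.2,0.175,-0.08],
  [-0.2,0.175,-0.1],
  [-0.2,0.175,-0.11],
  [-0.2,0.175,-0.11],
  [-0.2,0.175,-0.11],
], roll=[0,0,0,0,0,0,0,0,0,0,0,0], hand=[100,100,100,100,100,100,100,100,100,100,100,100], grip_force=20)

```text
time_s: 16.2
tool_pos: [0.4309, -0.2607, 0.0624]
eef_rot: [0.653, 0.757, -0.0, -0.0]
ft_force: [-0.2, -0.8, -0.0]
grip_width: 0.0857
gripper_force: 0.0
```

Run:
```python
from h import *
s=state();print(s["tool_pos"],s["ft_force"])
B=capture("top");A=capture("scene");p=np.array([.431,-.26,.026])
print(proj("top",p),proj("scene",p))
cv2.imwrite("pics/c6.png",np.hstack([cv2.resize(B[220:320,310:410],(400,400),interpolation=2),cv2.resize(A[180:280,260:360],(400,400),interpolation=2)]))
```

```text
[ 0.4309 -0.2607  0.0624] [-0.2276 -0.7795 -0.0034]
[359.1255 275.1682] [308.8776 237.7186]
```

View pics/c6.png

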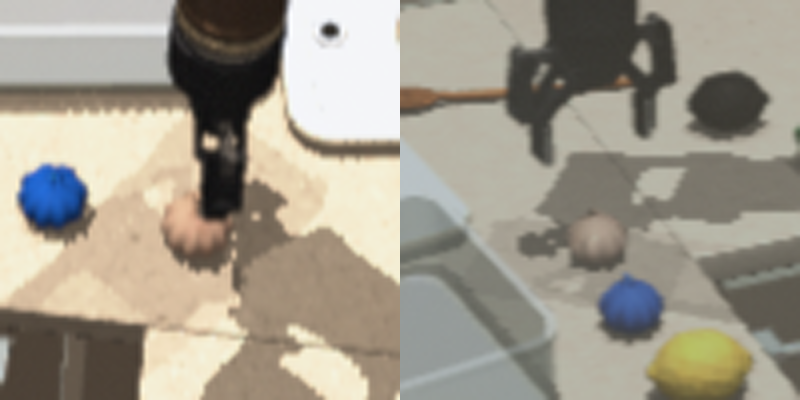

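Run:
```python
from h import *
for dy in(0,.01):print("near tip",proj("top",np.array([.381,-.268+dy,.10])),proj("scene",np.array([.381,-.268+dy,.10])), "far",proj("scene",np.array([.480,-.253+dy,.1])))
B=cv2.imread("pics/t5.png");A=cv2.imread("pics/s5.png")
for n,im,c in(("top",B,(359,276)),("scene",A,(309,240))):
    lab=cv2.cvtColor(im,cv2.COLOR_BGR2LAB).astype(int);k=(lab[...,1]>134).astype(np.uint8);z=np.zeros_like(k);cv2.circle(z,c,12,1,-1);k&=z
    ys,xs=np.nonzero(k);print(n,len(xs),xs.mean(),ys.mean(),xs.min(),xs.max(),ys.min(),ys.max())
    if n=="top":a=(xs.mean(),ys.mean())
    else: print(tri((xs.mean(),ys.mean()),a))
print("seen near tip", 310+218/4,220+215/4, "scene",260+245/4,180+135/4,"far",260+140/4,180+160/4)
print(tri((260+245/4,180+135/4),(310+218/4,220+215/4)))
```

```text
near tip [362.6834 276.6533] [321.4815 215.0071] far [295.2098 222.4529]
near tip [359.086  276.2476] [322.5817 216.315 ] far [296.1955 223.8405]
top 217 358.57142857142856 275.0967741935484 350 367 267 283<stdin>:6: RuntimeWarning: Mean of empty slice.
  ret = ret.dtype.type(ret / rcount)
Traceback (most recent call last):
ValueError: zero-size array to reduction operation minimum which has no identity
```

>>> play_rows([
  [0,0.004,-0.02],
  [0,0.004,-0.04],
  [0,0.004,-0.055],
  [0,0.004,-0.065],
  [0,0.004,-0.073],
  [0,0.004,-0.077],
  [0,0.004,-0.077],
  [0,0.004,-0.077],
], roll=[0,0,0,0,0,0,0,0], hand=[100,100,100,100,100,100,100,100])

```text
time_s: 17.1
tool_pos: [0.4312, -0.2568, -0.0138]
eef_rot: [0.653, 0.757, 0.0, 0.001]
ft_force: [0.9, 0.0, 0.5]
grip_width: 0.0853
gripper_force: 0.0
```

>>> play_rows([
  [0,0,0],
  [0,0,0],
  [0,0,0],
  [0,0,0],
  [0,0,0],
  [0,0,0],
  [0,0,0],
  [0,0,0],
  [0,0,0],
  [0,0,0],
], roll=[0,0,0,0,0,0,0,0,0,0], hand=[80,70,65,60,57,54,50,50,50,50])

```text
time_s: 18.1
tool_pos: [0.4307, -0.2566, -0.0136]
eef_rot: [0.653, 0.757, -0.0, -0.0]
ft_force: [-1.5, 0.8, 4.2]
grip_width: 0.0508
gripper_force: 19.8
```

The width of 50.8 mm and the upward force suggest the pads sit about 9 mm above the equator. I reopen slightly, go 8 mm lower and regrip.

>>> play_rows([
  [0,0,0],
  [0,0,0],
  [0,0,0],
  [0,0,-0.003],
  [0,0,-0.006],
  [0,0,-0.008],
  [0,0,-0.008],
  [0,0,-0.008],
  [0,0,-0.008],
  [0,0,-0.008],
  [0,0,-0.008],
  [0,0,-0.008],
], roll=[0,0,0,0,0,0,0,0,0,0,0,0], hand=[65,78,80,80,80,80,70,60,55,50,50,50])

```text
time_s: 19.3
tool_pos: [0.4307, -0.2565, -0.0223]
eef_rot: [0.653, 0.757, 0.0, 0.0]
ft_force: [-0.2, 0.9, -0.8]
grip_width: 0.0521
gripper_force: 20.9
```

>>> play_rows([
  [0,0,0.005],
  [0,0,0.015],
  [0,0,0.035],
  [0,0,0.06],
  [0,0,0.085],
  [0,0,0.11],
  [0,0,0.13],
  [0.02,0.004,0.14],
  [0.045,0.01,0.14],
  [0.075,0.016,0.14],
  [0.105,0.023,0.14],
  [0.13,0.028,0.14],
], roll=[0,0,0,0,0,0,0,0,0,0,0,0], hand=[50,50,50,50,50,50,50,50,50,50,50,50])

```text
time_s: 20.5
tool_pos: [0.5624, -0.2281, 0.1189]
eef_rot: [0.653, 0.757, 0.0, 0.001]
ft_force: [1.0, -0.6, 0.5]
grip_width: 0.0511
gripper_force: 21.1
```

>>> play_rows([
  [0.03,0.006,0],
  [0.06,0.013,0],
  [0.08,0.017,0],
  [0.092,0.02,0],
  [0.092,0.02,-0.015],
  [0.092,0.02,-0.035],
  [0.092,0.02,-0.055],
  [0.092,0.02,-0.075],
  [0.092,0.02,-0.095],
  [0.092,0.02,-0.11],
  [0.092,0.02,-0.122],
  [0.092,0.02,-0.128],
], roll=[0,0,0,0,0,0,0,0,0,0,0,0], hand=[50,50,50,50,50,50,50,50,50,50,50,50])

```text
time_s: 21.7
tool_pos: [0.6511, -0.2082, -0.012]
eef_rot: [0.653, 0.757, -0.0, -0.001]
ft_force: [-0.0, 0.9, -0.5]
grip_width: 0.0514
gripper_force: 21.1
```

>>> play_rows([
  [0,0,-0.001],
  [0,0,-0.002],
  [0,0,-0.003],
  [0,0,-0.004],
  [0,0,-0.005],
  [0,0,-0.005],
  [0,0,-0.005],
], roll=[0,0,0,0,0,0,0], hand=[50,50,50,50,50,50,50])

```text
time_s: 22.4
tool_pos: [0.6527, -0.2084, -0.0152]
eef_rot: [0.653, 0.757, 0.0, 0.0]
ft_force: [-0.1, -0.5, -0.5]
grip_width: 0.0517
gripper_force: 21.1
```

>>> play_rows([
  [0,0,-0.001],
  [0,0,-0.002],
  [0,0,-0.002],
  [0,0,-0.002],
], roll=[0,0,0,0], hand=[50,50,50,50])

```text
time_s: 22.8
tool_pos: [0.6527, -0.2084, -0.0173]
eef_rot: [0.653, 0.757, 0.0, 0.0]
ft_force: [0.3, -0.3, 0.6]
grip_width: 0.0515
gripper_force: 21.1
```

>>> play_rows([
  [0,0,0],
  [0,0,0],
  [0,0,0],
  [0,0,0],
  [0,0,0.01],
  [0,0,0.03],
  [0,0,0.06],
  [0,0,0.09],
  [0,0,0.12],
  [0,0,0.15],
  [0,0,0.17],
  [0,0,0.17],
], roll=[0,0,0,0,0,0,0,0,0,0,0,0], hand=[65,75,78,78,78,78,78,78,100,100,100,100])

```text
time_s: 24.0
tool_pos: [0.6559, -0.2097, 0.1584]
eef_rot: [0.653, 0.757, 0.002, 0.005]
ft_force: [0.9, -0.4, -0.2]
grip_width: 0.0858
gripper_force: 0.0
```

>>> play_rows([
  [-0.02,0.015,0],
  [-0.045,0.033,0],
  [-0.075,0.055,0],
  [-0.105,0.078,0],
  [-0.135,0.1,0],
  [-0.165,0.122,0],
  [-0.19,0.14,0],
  [-0.21,0.155,-0.02],
  [-0.22,0.165,-0.04],
  [-0.224,0.166,-0.06],
  [-0.224,0.166,-0.08],
  [-0.224,0.166,-0.08],
], roll=[7,14,21,28,35,42,49,56,63,70,76,80], hand=[100,100,100,100,100,100,100,100,100,100,100,100])

```text
time_s: 25.2
tool_pos: [0.4244, -0.0415, 0.0692]
eef_rot: [0.012, 1.0, 0.001, -0.004]
ft_force: [0.2, -0.1, -0.6]
grip_width: 0.0858
gripper_force: 0.0
```

Run:
```python
from h import *
s=state();print(s["tool_pos"],s["ft_force"],s["eef_rot"])
B=capture("top");A=capture("scene")
m={}
for n,im,c0 in(("scene",A,(335,271)),("top",B,(286,267))):
    k=cv2.inRange(cv2.cvtColor(im,cv2.COLOR_BGR2HSV),(20,110,40),(35,255,255)); z=np.zeros_like(k); cv2.circle(z,c0,25,255,-1); k&=z
    ys,xs=np.nonzero(k); m[n]=(xs.mean(),ys.mean()); print(n,m[n],len(xs))
print("lemon",tri(m["scene"],m["top"]))
cv2.imwrite("pics/c7.png",np.hstack([cv2.resize(B[170:300,260:390],(400,400),interpolation=2),cv2.resize(A[190:310,240:360],(400,400),interpolation=2)]))
```

```text
[ 0.4244 -0.0415  0.0692] [ 0.2195 -0.0872 -0.5592] [ 0.0118  0.9999  0.0007 -0.0039]
scene (np.float64(332.1081081081081), np.float64(271.07207207207205)) 222
top (np.float64(285.6675675675676), np.float64(266.81891891891894)) 370
lemon (array([ 0.4329, -0.0442,  0.0282]), np.float64(0.0064656211429929954))
```

View pics/c7.png

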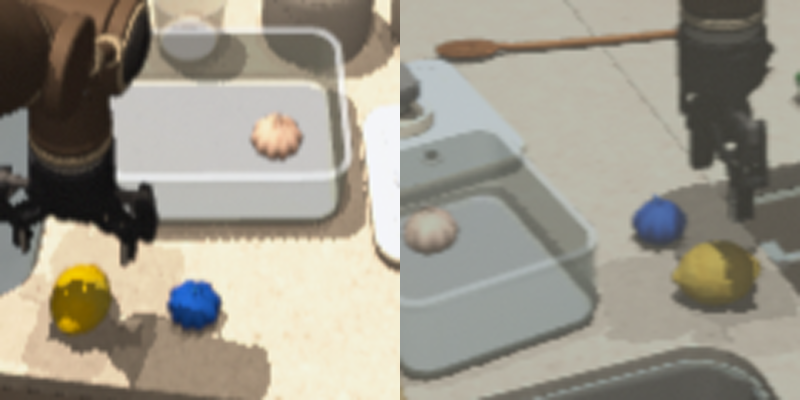

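The garlic stands upright on the box floor at crop (276,135). The lemon is at (80,300) in the top crop, between the open fingers. I check its axis from the tip points.

Run:
```python
from h import *
for c,a,b in(("scene",(190+659/5,190+412/5),(190+791/5,190+400/5)),("scene",(240+273*.3,190+280*.3),(240+361*.3,190+268*.3)),("top",(270+78/4,140+463/4),(270+54/4,140+553/4))):
    P,Q=atz(c,a,.029),atz(c,b,.029);d=P-Q;print(c,P[:2],Q[:2],np.linalg.norm(d),np.degrees(np.arctan2(d[1],d[0])))
# silhouette fit with prolate ellipsoid
from itertools import product
t=np.linspace(0,np.pi,15);u=np.linspace(0,2*np.pi,24)
E0=np.array([(.0415*np.cos(i),.029*np.sin(i)*np.cos(j),.029*np.sin(i)*np.sin(j)) for i in t for j in u])
A=cv2.imread("pics/scene0.png");B=cv2.imread("pics/top0.png");M={}
for n,im,c0 in(("scene",A,(335,271)),("top",B,(286,267))):
    k=cv2.inRange(cv2.cvtColor(im,cv2.COLOR_BGR2HSV),(20,110,40),(35,255,255));z=np.zeros_like(k);cv2.circle(z,c0,25,255,-1);M[n]=k&z
def cost(p):
    c,s=np.cos(p[2]),np.sin(p[2]);P=np.c_[p[0]+c*E0[:,0]-s*E0[:,1],p[1]+s*E0[:,0]+c*E0[:,1],.029+E0[:,2]];r=0
    for n,m in M.items():
        K,T=cal(n);q=(np.linalg.inv(T)@np.c_[P,np.ones(len(P))].T)[:3];q=K@q;q=(q[:2]/q[2]).T
        k=np.zeros(m.shape,np.uint8);cv2.fillPoly(k,[cv2.convexHull(np.round(q*16).astype(np.int32))],255,cv2.LINE_AA,4);r+=np.abs(k.astype(float)-m).sum()/255
    return r
for a in(-40,-20,0,20,40):
    r=minimize(cost,[.43,-.043,np.radians(a)],method="Nelder-Mead",options=dict(initial_simplex=[[.43,-.043,np.radians(a)],[.436,-.043,np.radians(a)],[.43,-.037,np.radians(a)],[.43,-.043,np.radians(a+15)]]))
    print(a,r.x[:2],np.degrees(r.x[2]),r.fun)
```

```text
scene [ 0.4664 -0.052 ] [ 0.3875 -0.0335] 0.08106323846002846 -13.181663946263777
scene [ 0.4692 -0.0443] [ 0.3881 -0.0315] 0.08209165162766795 -8.966213510530613
top [ 0.4697 -0.0478] [ 0.3895 -0.0423] 0.08035646514728322 -3.9585018439336492
-40 [ 0.4274 -0.0441] 16.98103556150604 223.53725490196078
-20 [ 0.4276 -0.0439] 15.879415934699788 222.8862745098039
0 [ 0.428  -0.0426] 13.786616285405788 222.93333333333334
20 [ 0.4306 -0.0413] 13.826232103748108 222.96470588235294
40 [ 0.4298 -0.0412] 18.921322568625154 219.40392156862745
```

>>> play_rows([
  [0,-0.001,0],
  [0,-0.001,-0.02],
  [0,-0.001,-0.04],
  [0,-0.001,-0.06],
  [0,-0.001,-0.075],
  [0,-0.001,-0.085],
  [0,-0.001,-0.092],
  [0,-0.001,-0.092],
  [0,-0.001,-0.092],
], roll=[-6,-6,-6,-6,-6,-6,-6,-6,-6], hand=[100,100,100,100,100,100,100,100,100])

```text
time_s: 26.2
tool_pos: [0.4291, -0.0435, -0.019]
eef_rot: [0.066, 0.998, -0.0, 0.0]
ft_force: [-0.4, 0.4, -0.2]
grip_width: 0.0849
gripper_force: 0.0
```

>>> play_rows([
  [0,0,0],
  [0,0,0],
  [0,0,0],
  [0,0,0],
  [0,0,0],
  [0,0,0],
  [0,0,0],
  [0,0,0],
  [0,0,0],
  [0,0,0],
], roll=[0,0,0,0,0,0,0,0,0,0], hand=[85,78,73,69,66,63,60,55,55,55], grip_force=25)

```text
time_s: 27.2
tool_pos: [0.4289, -0.0434, -0.0187]
eef_rot: [0.066, 0.998, -0.0, 0.0]
ft_force: [-1.8, 0.8, 6.8]
grip_width: 0.0554
gripper_force: 25.2
```

As with the garlic, the pads are about 8 mm above the equator. I regrip lower.

>>> play_rows([
  [0,0,0],
  [0,0,0],
  [0,0,0],
  [0,0,-0.003],
  [0,0,-0.006],
  [0,0,-0.008],
  [0,0,-0.008],
  [0,0,-0.008],
  [0,0,-0.008],
  [0,0,-0.008],
  [0,0,-0.008],
  [0,0,-0.008],
], roll=[0,0,0,0,0,0,0,0,0,0,0,0], hand=[72,82,82,82,82,82,73,66,60,55,55,55])

```text
time_s: 28.4
tool_pos: [0.4284, -0.0434, -0.0272]
eef_rot: [0.066, 0.998, 0.0, -0.0]
ft_force: [-1.9, 1.0, 3.5]
grip_width: 0.0557
gripper_force: 26.2
```

>>> play_rows([
  [0,0,0.004],
  [0,0,0.012],
  [0,0,0.03],
  [0,0,0.055],
  [0,0,0.08],
  [0,0,0.105],
  [0,0,0.13],
  [0.01,-0.003,0.145],
  [0.03,-0.009,0.15],
  [0.055,-0.016,0.15],
  [0.08,-0.023,0.15],
  [0.1,-0.029,0.15],
], roll=[0,0,0,0,0,0,0,0,0,0,0,0], hand=[55,55,55,55,55,55,55,55,55,55,55,55], grip_force=30)

```text
time_s: 29.6
tool_pos: [0.5302, -0.0729, 0.1233]
eef_rot: [0.066, 0.998, -0.0, 0.001]
ft_force: [-0.6, 0.4, -0.2]
grip_width: 0.0552
gripper_force: 32.3
```

Run:
```python
from h import *
s=state();print(s["tool_pos"],s["ft_force"],s["grip_width"],s["gripper_force"])
B=capture("top");A=capture("scene")
cv2.imwrite("pics/c8.png",np.hstack([cv2.resize(B[130:280,260:410],(400,400),interpolation=2),cv2.resize(A[170:300,220:350],(400,400),interpolation=2)]))
```

```text
[ 0.5302 -0.0729  0.1233] [-0.5594  0.4228 -0.1964] 0.05520689746972513 32.324515976943076
```

View pics/c8.png

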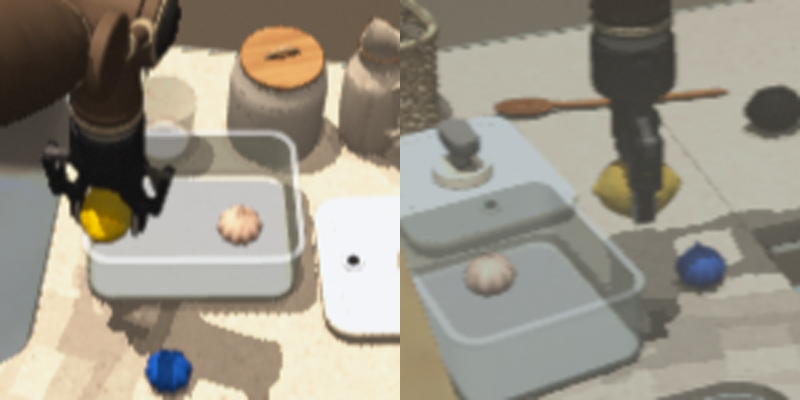

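The lemon is held firmly at top crop (105,215), level, with the garlic still in the box. I continue into the left half of the box.

>>> play_rows([
  [0.025,-0.008,0],
  [0.055,-0.016,0],
  [0.08,-0.024,0],
  [0.1,-0.03,0],
  [0.108,-0.031,0],
  [0.108,-0.031,-0.02],
  [0.108,-0.031,-0.04],
  [0.108,-0.031,-0.06],
  [0.108,-0.031,-0.08],
  [0.108,-0.031,-0.1],
  [0.108,-0.031,-0.12],
  [0.108,-0.031,-0.132],
], roll=[4,8,12,16,16,16,16,16,16,16,16,16], hand=[55,55,55,55,55,55,55,55,55,55,55,55])

```text
time_s: 30.9
tool_pos: [0.6337, -0.1025, -0.0112]
eef_rot: [-0.073, 0.997, 0.001, -0.002]
ft_force: [-0.7, 0.4, -2.5]
grip_width: 0.0549
gripper_force: 32.3
```

>>> play_rows([
  [0,0,-0.003],
  [0,0,-0.005],
  [0,0,-0.007],
  [0,0,-0.009],
  [0,0,-0.01],
  [0,0,-0.011],
  [0,0,-0.011],
  [0,0,-0.011],
], roll=[0,0,0,0,0,0,0,0], hand=[55,55,55,55,55,55,55,55])

```text
time_s: 31.7
tool_pos: [0.6367, -0.1034, -0.0202]
eef_rot: [-0.073, 0.997, -0.0, 0.0]
ft_force: [0.1, -0.1, -1.3]
grip_width: 0.0548
gripper_force: 32.3
```

>>> play_rows([
  [0,0,-0.001],
  [0,0,-0.002],
  [0,0,-0.002],
  [0,0,-0.002],
], roll=[0,0,0,0], hand=[55,55,55,55])

```text
time_s: 32.1
tool_pos: [0.6369, -0.1035, -0.0221]
eef_rot: [-0.074, 0.997, -0.0, 0.0]
ft_force: [-0.7, 0.6, -0.1]
grip_width: 0.055
gripper_force: 32.4
```

>>> play_rows([
  [0,0,-0.001],
  [0,0,-0.001],
  [0,0,-0.001],
  [0,0,-0.001],
  [0,0,-0.001],
  [0,0,-0.001],
  [0,0,0.01],
  [0,0,0.035],
  [0,0,0.07],
  [0,0,0.11],
  [0,0,0.15],
  [0,0,0.18],
], roll=[0,0,0,0,0,0,0,0,0,0,0,0], hand=[55,55,64,70,76,78,78,78,78,78,100,100])

```text
time_s: 33.3
tool_pos: [0.638, -0.1037, 0.1617]
eef_rot: [-0.074, 0.997, -0.001, 0.002]
ft_force: [0.1, -0.2, 0.1]
grip_width: 0.0855
gripper_force: 0.0
```

>>> play_rows([
  [-0.015,-0.03,0],
  [-0.03,-0.06,0],
  [-0.04,-0.1,0],
  [-0.045,-0.14,0],
  [-0.045,-0.18,0],
  [-0.04,-0.22,0],
  [-0.035,-0.26,0],
  [-0.03,-0.29,0],
  [-0.02,-0.315,0],
  [-0.006,-0.332,0],
  [-0.006,-0.332,0],
  [-0.006,-0.332,0],
], roll=[-8,-16,-24,-32,-40,-48,-56,-64,-72,-80,-88,-90], hand=[100,100,100,100,100,100,100,100,100,100,100,100], grip_force=60)

```text
time_s: 34.5
tool_pos: [0.6307, -0.4363, 0.1579]
eef_rot: [0.655, 0.756, 0.0, 0.0]
ft_force: [-0.8, 0.9, -0.1]
grip_width: 0.0856
gripper_force: 0.0
```

Run:
```python
from h import *
s=state();print(s["tool_pos"],s["ft_force"],s["eef_rot"])
B=capture("top");A=capture("scene");cv2.imwrite("pics/t9.png",B);cv2.imwrite("pics/s9.png",A)
for c in("top","scene"):print([(r["location"],round(r["conf"],2)) for r in pinpoint(c,"garlic_a_centre")],[(r["location"],round(r["conf"],2)) for r in pinpoint(c,"lemon_a_centre")])
cv2.imwrite("pics/c9.png",np.hstack([cv2.resize(B[130:300,270:440],(400,400),interpolation=2),cv2.resize(A[190:310,200:320],(400,400),interpolation=2)]))
```

```text
[ 0.6307 -0.4363  0.1579] [-0.7575  0.8778 -0.0919] [0.6547 0.7559 0.     0.0001]
[([356.5, 212.4], 0.75), ([323.2, 268.6], 0.45)] []
[([243.7, 256.1], 0.69), ([262.7, 273.3], 0.18)] []
```

View pics/c9.png

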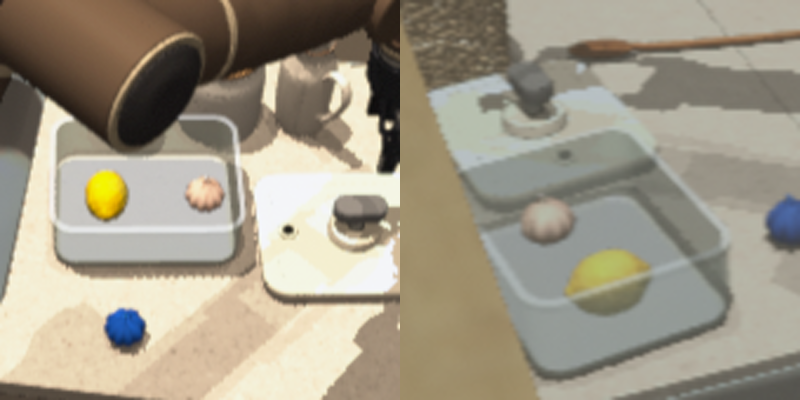

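Lemon (top crop (106,194)) and garlic (204,193) rest on the box floor. I check for box movement while regripping the lid.

Run:
```python
from h import *
a=cv2.imread("pics/t5.png");b=cv2.imread("pics/t9.png");f=lambda i,r:cv2.cvtColor(i[r],cv2.COLOR_BGR2GRAY).astype(np.float32)
r=np.s_[214:248,286:378]
print("box top",cv2.phaseCorrelate(f(a,r),f(b,r),cv2.createHanningWindow((92,34),cv2.CV_32F)))
a=cv2.imread("pics/s5.png");b=cv2.imread("pics/s9.png");r=np.s_[262:306,240:306]
print("box scene",cv2.phaseCorrelate(f(a,r),f(b,r),cv2.createHanningWindow((66,44),cv2.CV_32F)))
```

```text
box top ((0.27828301272454325, 0.25621078169360345), 0.5186441348934615)
box scene ((-0.08804794721073961, 0.4645748407597665), 0.6761104566079599)
```

>>> play_rows([
  [0,0.001,-0.02],
  [0,0.001,-0.045],
  [0,0.001,-0.07],
  [0,0.001,-0.095],
  [0,0.001,-0.115],
  [0,0.001,-0.127],
  [0,0.001,-0.132],
  [0,0.001,-0.132],
  [0,0.001,-0.132],
  [0,0.001,-0.132],
  [0,0.001,-0.132],
  [0,0.001,-0.132],
], roll=[0,0,0,0,0,0,0,0,0,0,0,0], hand=[100,100,100,100,100,100,100,80,65,50,40,30])

```text
time_s: 36.0
tool_pos: [0.6315, -0.4352, 0.0277]
eef_rot: [0.653, 0.757, 0.0, 0.001]
ft_force: [-0.9, 0.1, 4.6]
grip_width: 0.0349
gripper_force: 61.0
```

>>> play_rows([
  [0,0,0],
  [0,0,0],
  [0,0,0],
  [0,0,0],
  [0,0,0],
  [0,0,0.003],
  [0,0,0.01],
  [0,0,0.025],
  [0,0,0.045],
  [0,0,0.07],
  [0,0,0.095],
  [0,0,0.115],
], roll=[0,0,0,0,0,0,0,0,0,0,0,0], hand=[25,25,25,25,25,25,25,25,25,25,25,25])

```text
time_s: 37.2
tool_pos: [0.6312, -0.4347, 0.1441]
eef_rot: [0.653, 0.757, 0.0, 0.001]
ft_force: [0.5, -0.9, -4.3]
grip_width: 0.0349
gripper_force: 60.9
```

>>> play_rows([
  [0,0,0.02],
  [0,0,0.04],
  [0,0,0.055],
  [0,0.01,0.058],
  [0.001,0.03,0.058],
  [0.003,0.06,0.058],
  [0.005,0.095,0.058],
  [0.007,0.13,0.058],
  [0.009,0.165,0.058],
  [0.011,0.2,0.058],
  [0.012,0.23,0.058],
  [0.013,0.255,0.058],
], roll=[0,0,0,0,0,0,0,0,0,0,0,0], hand=[25,25,25,25,25,25,25,25,25,25,25,25])

```text
time_s: 38.4
tool_pos: [0.6425, -0.1762, 0.1978]
eef_rot: [0.653, 0.758, -0.0, -0.001]
ft_force: [-0.1, 0.2, -3.9]
grip_width: 0.0347
gripper_force: 60.8
```

>>> play_rows([
  [0.001,0.015,0],
  [0.001,0.024,0],
  [0.001,0.0265,0],
  [0.001,0.0265,0],
  [0.001,0.0265,-0.02],
  [0.001,0.0265,-0.04],
  [0.001,0.0265,-0.055],
  [0.001,0.0265,-0.065],
  [0.001,0.0265,-0.075],
  [0.001,0.0265,-0.08],
  [0.001,0.0265,-0.08],
  [0.001,0.0265,-0.08],
], roll=[0,0,0,0,0,0,0,0,0,0,0,0], hand=[25,25,25,25,25,25,25,25,25,25,25,25])

```text
time_s: 39.6
tool_pos: [0.6452, -0.1531, 0.1193]
eef_rot: [0.653, 0.757, 0.0, 0.001]
ft_force: [-0.0, -0.1, -5.1]
grip_width: 0.0347
gripper_force: 60.7
```

Run:
```python
from h import *
s=state();print(s["tool_pos"],s["ft_force"],s["eef_rot"])
B=capture("top");A=capture("scene")
cv2.imwrite("pics/c10.png",np.hstack([cv2.resize(B[160:260,280:380],(400,400),interpolation=2),cv2.resize(A[200:300,210:310],(400,400),interpolation=2)]))
```

```text
[ 0.6452 -0.1531  0.1193] [-0.0337 -0.0639 -5.1294] [0.6532 0.7572 0.0002 0.0005]
```

View pics/c10.png

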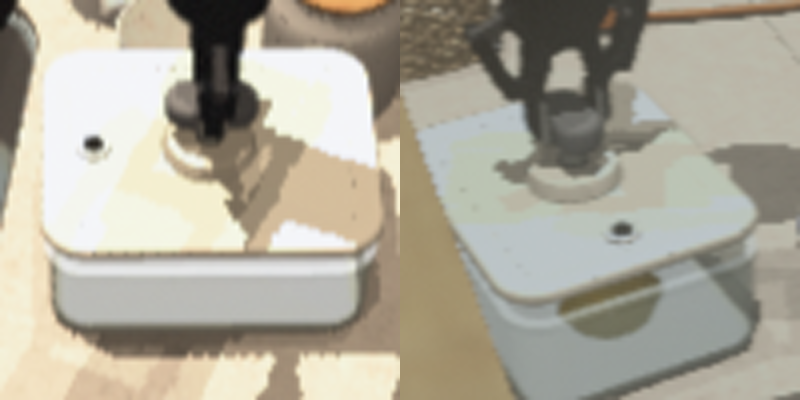

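The lid hovers aligned over the mouth, about 17 mm up. I lower it slowly.

>>> play_rows([
  [0,0,-0.002],
  [0,0,-0.004],
  [0,0,-0.006],
  [0,0,-0.008],
  [0,0,-0.01],
  [0,0,-0.012],
  [0,0,-0.012],
], roll=[0,0,0,0,0,0,0], hand=[25,25,25,25,25,25,25])

```text
time_s: 40.4
tool_pos: [0.6443, -0.1528, 0.1061]
eef_rot: [0.653, 0.757, -0.0, -0.0]
ft_force: [-0.8, -0.3, -3.7]
grip_width: 0.035
gripper_force: 60.7
```

>>> play_rows([
  [0,0,-0.001],
  [0,0,-0.002],
  [0,0,-0.003],
  [0,0,-0.004],
  [0,0,-0.005],
  [0,0,-0.006],
  [0,0,-0.006],
], roll=[0,0,0,0,0,0,0], hand=[25,25,25,25,25,25,25])

```text
time_s: 41.1
tool_pos: [0.6447, -0.153, 0.1017]
eef_rot: [0.653, 0.757, 0.0, 0.0]
ft_force: [-3.9, 0.9, 2.6]
grip_width: 0.0347
gripper_force: 61.5
```

>>> play_rows([
  [0,0,0],
  [0,0,0],
  [0,0,0],
  [0,0,0],
  [0,0,0],
  [0,0,0.02],
  [0,0,0.04],
  [0,0,0.06],
  [0,0,0.06],
  [0,0,0.06],
  [0,0,0.06],
  [0,0,0.06],
], roll=[0,0,0,0,0,0,0,0,0,0,0,0], hand=[45,60,80,100,100,100,100,100,60,30,0,0], grip_force=30)

```text
time_s: 42.3
tool_pos: [0.6435, -0.1526, 0.1588]
eef_rot: [0.653, 0.757, -0.001, -0.001]
ft_force: [0.4, 0.4, 0.6]
grip_width: 0.0283
gripper_force: 0.0
```

>>> play_rows([
  [0,0,0],
  [0,0,0],
  [0,0,-0.015],
  [0,0,-0.03],
  [0,0,-0.03],
  [0,0,-0.033],
  [0,0,-0.036],
  [0,0,-0.036],
], roll=[0,0,0,0,0,0,0,0], hand=[0,0,0,0,0,0,0,0])

```text
time_s: 43.1
tool_pos: [0.645, -0.1531, 0.125]
eef_rot: [0.653, 0.757, 0.0, 0.0]
ft_force: [0.3, 1.2, -0.7]
grip_width: 0.0002
gripper_force: 0.0
```

Run:
```python
from h import *
s=state();print(s["tool_pos"],s["ft_force"],s["grip_width"])
B=capture("top");A=capture("scene")
for n,(f,lo,hi,ax,z) in dict(front=(range(300,366),222,232,0,.086),left=(range(186,222),286,297,1,.095),right=(range(186,222),368,381,1,.095)).items():
    e=edge(B,f,lo,hi,ax);print(n,e[len(e)//2],line("top",e,z))
cv2.imwrite("pics/c11.png",np.hstack([cv2.resize(B[160:260,280:380],(400,400),interpolation=2),cv2.resize(A[200:300,210:310],(400,400),interpolation=2)]))
```

```text
[ 0.645  -0.1531  0.125 ] [ 0.2923  1.1539 -0.6904] 0.00015265434700237538
front [333.     225.5368] (array([ 0.5559, -0.1634]), np.float64(98.33720220288379), np.float64(0.001283361479266747), 62)
left [290.466 204.   ] (array([ 0.5991, -0.033 ]), np.float64(9.020719506831341), np.float64(0.002254975746336622), 27)
right [373.2433 204.    ] (array([ 0.6495, -0.286 ]), np.float64(13.524302991139962), np.float64(0.0028546419907496067), 24)
```

View pics/c11.png

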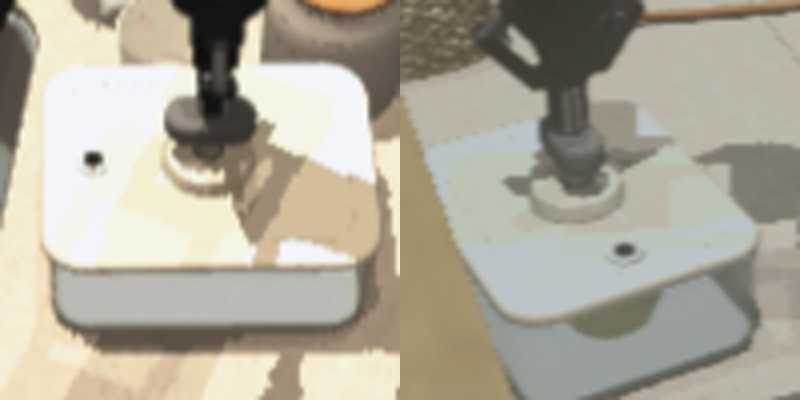

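The lid is seated (front edge at row ~226, as at the start), and the shut fingertips are just above the head. First stroke, felt out by force.

>>> play_rows([
  [0,0,-0.003],
  [0,0,-0.006],
  [0,0,-0.01],
  [0,0,-0.01],
  [0,0,-0.01],
], roll=[0,0,0,0,0], hand=[0,0,0,0,0])

```text
time_s: 43.7
tool_pos: [0.6454, -0.1531, 0.1157]
eef_rot: [0.653, 0.757, 0.0, 0.001]
ft_force: [-0.8, -0.0, 5.5]
grip_width: 0.0
gripper_force: 2.9
```

>>> play_rows([
  [0,0,-0.003],
  [0,0,-0.006],
  [0,0,-0.01],
  [0,0,-0.01],
  [0,0,-0.01],
], roll=[0,0,0,0,0], hand=[0,0,0,0,0])

```text
time_s: 44.2
tool_pos: [0.6454, -0.1532, 0.1063]
eef_rot: [0.653, 0.757, 0.0, 0.001]
ft_force: [-1.7, 0.3, 8.0]
grip_width: 0.0003
gripper_force: 4.0
```

>>> play_rows([
  [0,0,-0.003],
  [0,0,-0.005],
  [0,0,-0.007],
  [0,0,-0.008],
  [0,0,-0.008],
], roll=[0,0,0,0,0], hand=[0,0,0,0,0])

```text
time_s: 44.7
tool_pos: [0.6456, -0.1532, 0.1023]
eef_rot: [0.653, 0.757, 0.0, 0.001]
ft_force: [-8.4, 1.8, 22.3]
grip_width: -0.0002
gripper_force: 11.0
```

The stop is felt: 22 N at z 0.102. Back fully up, then strokes two and three to the same depth.

>>> play_rows([
  [0,0,0.01],
  [0,0,0.022],
  [0,0,0.035],
  [0,0,0.035],
  [0,0,0.035],
  [0,0,0.025],
  [0,0,0.016],
  [0,0,0.008],
  [0,0,0.003],
  [0,0,0],
  [0,0,0],
  [0,0,0],
], roll=[0,0,0,0,0,0,0,0,0,0,0,0], hand=[0,0,0,0,0,0,0,0,0,0,0,0])

```text
time_s: 45.9
tool_pos: [0.6455, -0.1532, 0.1023]
eef_rot: [0.653, 0.757, 0.0, 0.001]
ft_force: [-9.3, 2.4, 26.3]
grip_width: 0.0002
gripper_force: 13.4
```

>>> play_rows([
  [0,0,0.01],
  [0,0,0.022],
  [0,0,0.035],
  [0,0,0.035],
  [0,0,0.035],
  [0,0,0.025],
  [0,0,0.016],
  [0,0,0.008],
  [0,0,0.003],
  [0,0,0],
  [0,0,0],
  [0,0,0],
], roll=[0,0,0,0,0,0,0,0,0,0,0,0], hand=[0,0,0,0,0,0,0,0,0,0,0,0])

```text
time_s: 47.1
tool_pos: [0.6451, -0.153, 0.1023]
eef_rot: [0.653, 0.757, -0.0, 0.0]
ft_force: [-9.7, 2.3, 27.9]
grip_width: 0.0001
gripper_force: 13.8
```

>>> play_rows([
  [0,0,0.01],
  [0,0,0.022],
  [0,0,0.035],
  [0,0,0.05],
  [0,0,0.08],
  [0,0,0.11],
  [0,0,0.14],
  [-0.03,0,0.15],
  [-0.06,0,0.15],
  [-0.1,0,0.15],
  [-0.14,0,0.15],
  [-0.17,0,0.15],
], roll=[0,0,0,0,0,0,0,0,0,0,0,0], hand=[0,0,0,0,0,0,0,0,0,0,0,0])

```text
time_s: 48.3
tool_pos: [0.4715, -0.1523, 0.2453]
eef_rot: [0.653, 0.757, -0.001, -0.002]
ft_force: [-0.6, -0.9, -0.2]
grip_width: -0.0001
gripper_force: 0.0
```

Run:
```python
from h import *
s=state();print(s["tool_pos"],s["ft_force"])
B=capture("top");A=capture("scene")
print([(c,[(r["location"],round(r["conf"],2)) for r in pinpoint(c,"pump_head")]) for c in("top","scene")])
cv2.imwrite("pics/c12.png",np.hstack([cv2.resize(B[140:300,190:400],(420,320),interpolation=2),cv2.resize(A[200:300,210:310],(320,320),interpolation=2)]))
```

```text
[ 0.4715 -0.1523  0.2453] [-0.5916 -0.8627 -0.2389]
[('top', [([328.8, 191.3], 0.53)]), ('scene', [([255.3, 232.2], 0.57)])]
```

View pics/c12.png

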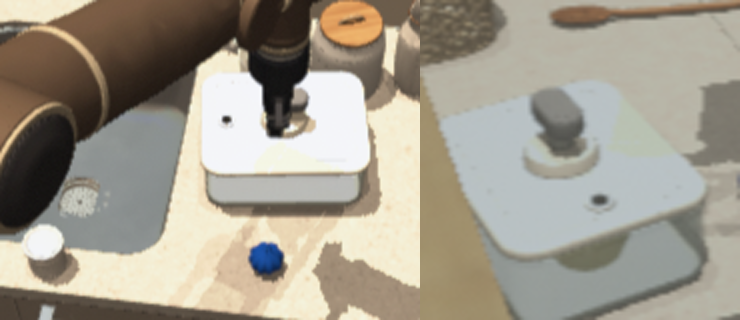

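The lid is seated, the head is back up, and the lemon is visible inside. The canister, the glass and the blue look-alike were left alone. Handing in.

```bash
python3 -c "
from plant import *
print(job_done())"
```

```text
the job is handed in; nothing more can be done
None
```

The one lemon and one garlic bulb present are in the box, the lid is seated, the pump got three full strokes down to the stop and back up, and the job was handed in at about 48 s; no verdict came back.

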